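# Return the ironworker punches to their dies

### The job

The four punches in the plywood carrier have come back from the ironworker in mixed order. Move them to the blue-grey set rack so that their row runs in the same order as the row of dies there: each punch upright, nose up, in the empty pocket of the tray that holds the die whose hole matches its nose. Set them down, do not let one drop or fall over, and leave the spanner and the coupling nut in the carrier where they lie.

Things in the scene. Friction and masses are not known exactly. Their poses are not given: they have to be found in the camera images.
- punch_small_round: steel punch, 76 mm high, standing nose up in a carrier bay: dark collar 46 mm in diameter, 12 mm high; dark round shank 36 mm in diameter from 12 to 52 mm up; then a bright nose: a thin round pin, 12 mm in diameter. 0.4 to 0.7 kg. Origin: centre of the underside, z up. Starts at any heading; any will do at the end
- punch_large_round: steel punch, 76 mm high, standing nose up in a carrier bay: dark collar 46 mm in diameter, 12 mm high; dark round shank 36 mm in diameter from 12 to 52 mm up; then a bright nose: a thick round plug, 34 mm in diameter, almost as wide as the shank. 0.4 to 0.7 kg. Origin: centre of the underside, z up. Starts at any heading; any will do at the end
- punch_square: steel punch, 76 mm high, standing nose up in a carrier bay: dark collar 46 mm in diameter, 12 mm high; dark round shank 36 mm in diameter from 12 to 52 mm up; then a bright nose: a square block, 24 x 24 mm, its sides along the body's x and y axes. 0.4 to 0.7 kg. Origin: centre of the underside, z up. Starts at any heading; any will do at the end
- punch_slot: steel punch, 76 mm high, standing nose up in a carrier bay: dark collar 46 mm in diameter, 12 mm high; dark round shank 36 mm in diameter from 12 to 52 mm up; then a bright nose: a flat rectangular blade, 13 x 34 mm, the long side along the body's y axis. 0.4 to 0.7 kg. Origin: centre of the underside, z up. Starts at any heading; any will do at the end
- set_small_round: fixed blue-grey tray with the die (60 mm in diameter, 30 mm high) that has a small round hole, 14 mm across. Origin: centre of its empty punch pocket, under the tray, 10 mm above the table; x towards the die, whose centre is at x = 80 mm; y along the row (trays at 82 mm centres). Pocket inside 68 (x) by 66 mm (y), floor 4 mm above the origin, lips 8 mm above the floor
- set_large_round: fixed blue-grey tray with the die (60 mm in diameter, 30 mm high) that has a large round hole, 36 mm across. Origin: centre of its empty punch pocket, under the tray, 10 mm above the table; x towards the die, whose centre is at x = 80 mm; y along the row (trays at 82 mm centres). Pocket inside 68 (x) by 66 mm (y), floor 4 mm above the origin, lips 8 mm above the floor
- set_square: fixed blue-grey tray with the die (60 mm in diameter, 30 mm high) that has a square hole, 26 x 26 mm. Origin: centre of its empty punch pocket, under the tray, 10 mm above the table; x towards the die, whose centre is at x = 80 mm; y along the row (trays at 82 mm centres). Pocket inside 68 (x) by 66 mm (y), floor 4 mm above the origin, lips 8 mm above the floor
- set_slot: fixed blue-grey tray with the die (60 mm in diameter, 30 mm high) that has a long rectangular hole, 15 x 36 mm. Origin: centre of its empty punch pocket, under the tray, 10 mm above the table; x towards the die, whose centre is at x = 80 mm; y along the row (trays at 82 mm centres). Pocket inside 68 (x) by 66 mm (y), floor 4 mm above the origin, lips 8 mm above the floor
- spanner: bystander: loose steel spanner 170 mm long in the long bay of the plywood carrier, behind the row of punches. Origin on its underside, x along it. Carrier: fixed, four bays in a row at 82 mm centres, bay floor 10 mm, bay walls 24 mm and end boards 32 mm above the table
- coupling_nut: bystander: loose steel ring nut, 56 mm outside, 38 mm bore, 30 mm high, in the same long bay of the carrier. Origin: centre of the underside. (The set rack's end plates stand 26 mm above the table)

How it is judged:
By the outcome, as a careful person would: the job done as asked, in the order asked, and still so for the second after the job is handed in, with the robot touching nothing.
It also fails if it takes over 112 s, if anything falls off the work surface, if the arm or the gripper's body presses on something with over 40 N, if the wrist force passes 120 N, or if a joint passes its speed limit or range.

### The arm

A 6-joint arm with a two-finger parallel gripper is mounted at the origin on the work surface. World frame = base frame: x ahead of the robot, y to its left, z up, the work surface at z = 0. Lengths are in mm, angles in rad, forces in N, time in s.
With the tool pointing down it reaches from about 350 to 775 mm from the base axis. Payload 7.3 kg.
Tool frame: the origin (TCP) lies at the very end of the fingers, on their centre line; the grasp point (between the pads) lies 19 mm behind it; z points along the fingers, y is the line along which they close (so a half turn about z gives the same grasp; the last joint's range is limited). The gripper opens to 92 mm and grips with 3 to 60 N. Pads are 19 mm wide; open, the fingers measure 130 mm over their backs; the gripper's body (75 mm by 190 mm) begins 47 mm behind the grasp point.
Start: joints at [1.054, 0.342, 1.524, -0, 1.275, -0.146], TCP at [190.227, 489.345, 226.741] pointing down, gripper open.
Joint ranges: [-2.53, 2.53], [-0.77, 2.02], [0.04, 2.7], [-1, 4.14], [0.28, 2.66], [-3.11, 3.11]. Speed limits (rad/s): [2.57, 2.57, 3.14, 3.14, 3.14, 3.14].

### API

Orientations are given as [roll, pitch, yaw] about the fixed x, y, z axes, in that order (R = Rz(yaw) Ry(pitch) Rx(roll)).
In Python, from plant import * gives the robot as it stands.
- The arm moves only by the tool arm_command, never from a script. Its arguments are lists of equal length, an entry for each row: "gripper": the finger opening in mm, from 0 to 91.8; "dp": the shift along the tool's x, y, z in units of 25 mm (1.0 is 25 mm), a list of three; "twist": the turn about the tool's z in units of 5 degrees (1.0 is 5 degrees). A call has exactly 5 rows; each row shifts and turns the commanded pose from where the row before left it, along the tool's axes as they then stand; what a row does not reach is not made up. A row lasts 1/8 s, in which the tool goes at most 62.5 mm and 10.7 degrees, less where a joint would pass 70% of its speed; a pose out of reach is approached as far as the arm can. A call is refused whole if a number of a shift passes 1 or a number of a turn 1, either way. A call with a gripper value outside its range is refused whole. The fingers move at their own pace and stop on an object; the grip force is fixed at half the most. Time passes only in rows, so rows that do not move let the fingers close, or fill a call up. It gives the time, the measured TCP pose, the force, the opening and the grip force at its end, in the units of the state.
- get_obs(): the state, without advancing time (a new reading comes with each control period).
- capture(name): name is "side" or "top"; returns the picture (420x560x3 uint8, red, green, blue); there is no depth.
- get_calibration(name): a dict with "mtx" (3x3 intrinsics, pixels), "dist_coeffs" ([k1, k2, p1, p2, k3] as OpenCV has them; the pictures are not rectified), "position" and "attitude" of the camera in the world. Camera axes: x right, y down, z forward; pixel columns grow to the right and rows downward; lengths in mm; the calibration is good to about 2 mm. A picture is of the moment at which its call begins. get_calibration takes no time and is no camera call.
- close_job(): hands the job in; it is judged then, once.
The state is a dict: "time": time; "joint_positions": joint angles; "dq": joint speeds; "tau": joint torques, N m; "tool_pos": TCP position; "tcp_rot": TCP orientation; "contact_force": force on the tool from outside, world axes, zero at the start; "moment": the same for the moment, N m; "grip_width": finger opening in mm; "finger_force": force on a finger pad.
Only numpy, scipy, OpenCV 4.12 (cv2) and the standard library are available. Lean on these libraries where they do the work, as an engineer would, in place of code of your own. Each camera call takes 0.05 s, during which the arm holds its last target. There are 200 camera calls.

## Working session

There is one attempt and no reset: what is moved stays moved. The work goes in short steps, Python scripts to look and compute and a tool call to move; the robot and the scene stay as the last step left them, time stands still between calls to the robot, and variables do not carry over. Pictures are saved under pics/ and viewed, at most 14 in all, crops included, and the job is handed in when it is done.

Besides the shell and the picture viewer there is one more tool, called after ">>>" in YAML: its name, and indented under it one key for each argument. arm_command: Moves the arm, as the interface text tells. Its arguments: {"type":"object","properties":{"gripper":{"type":"array"},"dp":{"type":"array"},"twist":{"type":"array"}},"required":["gripper","dp","twist"]}

```bash
mkdir -p pics; python3 - <<'E'
from plant import *
import cv2
o=get_obs();print(o)
for n in("top","side"):
    c=get_calibration(n);print(c)
    cv2.imwrite(f"pics/{n}0.png",cv2.cvtColor(capture(n),cv2.COLOR_RGB2BGR))
E
```

```text
{'time': 0.0, 'joint_positions': array([ 1.05402580e+00,  3.42708563e-01,  1.52503781e+00, -3.78657999e-05,
        1.27538857e+00, -1.45964635e-01]), 'dq': array([-0.00021198,  0.00016298, -0.00156245,  0.00020837, -0.00118092,
        0.00024029]), 'tau': array([-3.35123359e-04, -4.31235337e+01, -2.44226933e+01,  7.17120920e-02,
        5.55522332e-02, -2.20040265e-04]), 'tool_pos': array([190.00763277, 488.96382802, 226.04505455]), 'tcp_rot': array([-3.14006150e+00, -1.88498013e-04,  2.77079766e+00]), 'contact_force': array([ 0.67862801, -0.39697731, -0.5983845 ]), 'moment': array([0.00119   , 0.07934389, 0.05284007]), 'finger_force': 0.0, 'grip_width': 91.6182560623613}
{'mtx': array([[492.60159984,   0.        , 283.08582464],
       [  0.        , 492.60159984, 208.91068547],
       [  0.        ,   0.        ,   1.        ]]), 'dist_coeffs': array([-0.04968095,  0.        ,  0.        ,  0.        ,  0.        ]), 'position': array([ 335.82461565,    9.77933292, 1126.88757264]), 'attitude': array([-2.95975477,  0.00416516, -1.56692789])}
{'mtx': array([[477.65266535,   0.        , 273.02932445],
       [  0.        , 477.65266535, 209.10176108],
       [  0.        ,   0.        ,   1.        ]]), 'dist_coeffs': array([-0.1640944,  0.       ,  0.       ,  0.       ,  0.       ]), 'position': array([ 115.58453917, -723.1300593 ,  797.7945395 ]), 'attitude': array([-2.29189231,  0.01959373, -0.54767131])}
```

View pics/top0.png

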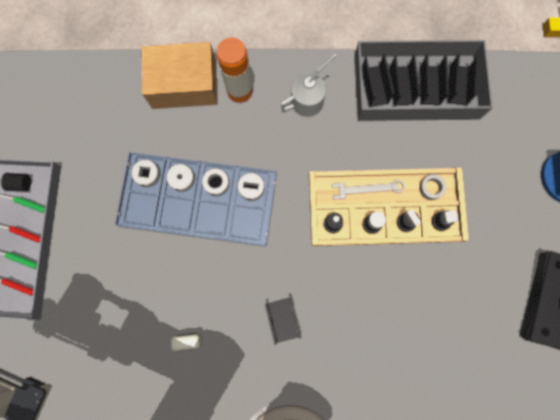

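View pics/side0.png

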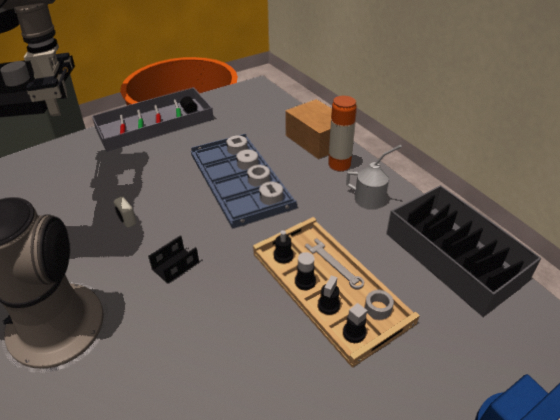

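The top view shows the rack with dies at about (144,172), (180,177), (214,181) and (251,186). The punches are at about (334,222), (375,222), (409,221) and (445,218). I'll enlarge both areas.

```bash
python3 - <<'E'
import cv2,numpy as np
t=cv2.imread("pics/top0.png");s=cv2.imread("pics/side0.png")
a=cv2.resize(t[145:250,110:280],None,fx=4.7,fy=4.7,interpolation=3)
cv2.imwrite("pics/c1.png",a)
a=cv2.resize(t[160:250,305:475],None,fx=4.7,fy=4.7,interpolation=3)
cv2.imwrite("pics/c2.png",a)
a=cv2.resize(s[210:360,240:420],None,fx=4,fy=4,interpolation=3)
cv2.imwrite("pics/c3.png",a)
E
```

```text
(no output)
```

View pics/c1.png

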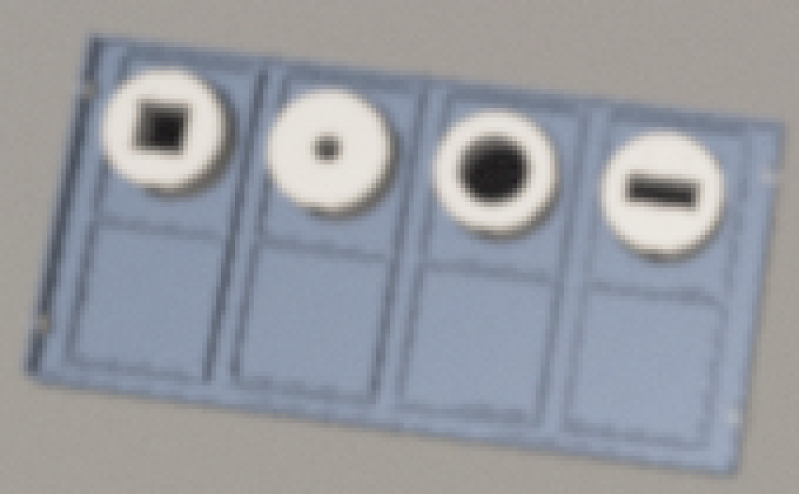

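View pics/c2.png

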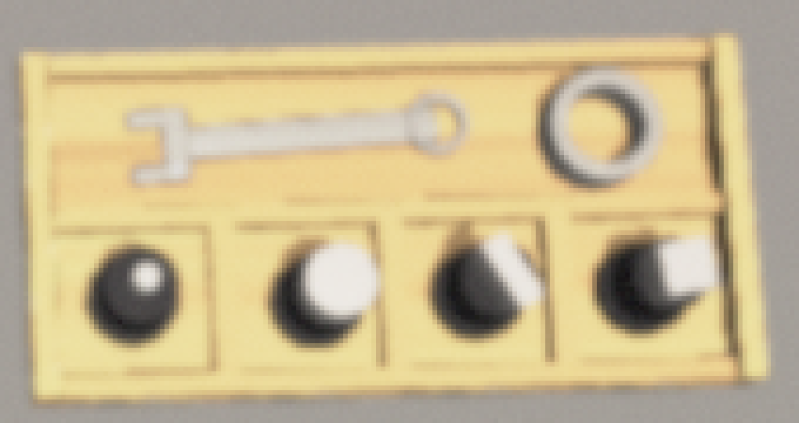

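View pics/c3.png

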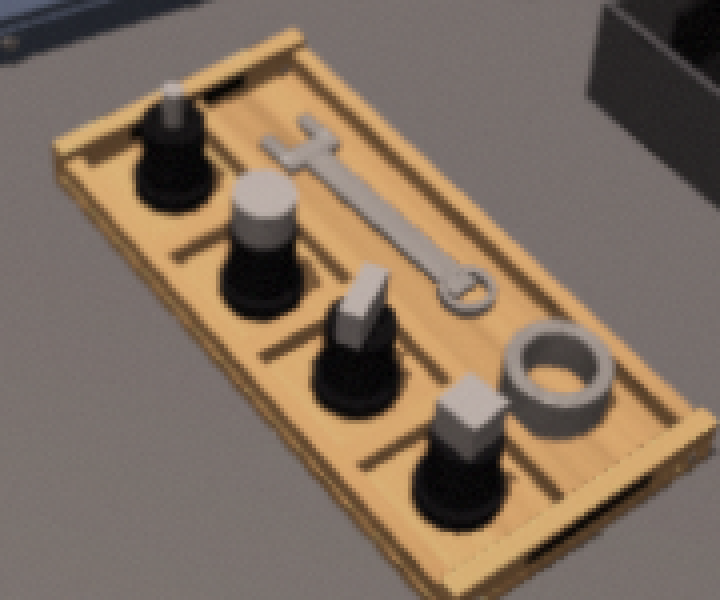

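The order is clear. Dies from left to right are square, small round, large round, slot. Punches from left to right are small round, large round, slot, square. The holes are at c1 (162,127), (328,149), (494,168) and (661,191). The nose tops are at c2 (149,276), (341,282), (512,270) and (690,265), and at c3 (172,90), (266,192), (370,275) and (472,400).

```bash
cat > h.py <<'E'
import numpy as np,cv2
from plant import *
from scipy.spatial.transform import Rotation as R
def ray(n,uv):
    c=get_calibration(n);p=cv2.undistortPoints(np.array([uv],float).reshape(-1,1,2),c['mtx'],c['dist_coeffs'])[:,0]
    return c['position'],np.c_[p,np.ones(len(p))]@R.from_euler('xyz',c['attitude']).as_matrix().T
def at(n,uv,z):
    o,d=ray(n,uv);return o+d*((z-o[2])/d[:,2])[:,None]
E
python3 - <<'E'
from h import *
np.set_printoptions(precision=1,suppress=True)
f=lambda a,s,ox,oy:(np.array(a)+.5)/s-.5+[ox,oy]
D=at('top',f([(162,127),(328,149),(494,168),(661,191)],4.7,110,145),44)
N=at('top',f([(149,276),(341,282),(512,270),(690,265)],4.7,305,160),86)
S=at('side',f([(172,90),(266,192),(370,275),(472,400)],4,240,210),86)
print(D,N,S,sep='\n')
# pocket inner corners floor level, tray1 & tray4
P=at('top',f([(95,225),(225,238),(207,378),(68,362),(590,287),(720,300),(705,443),(565,427)],4.7,110,145),20)
print(P[:4].mean(0),P[4:].mean(0))
k=np.arange(4)-1.5
for A in(D,N): 
    r=(k@A[:,:2])/5;print(r,np.degrees(np.arctan2(*r[::-1])))
r=(k@D[:,:2])/5;r/=np.linalg.norm(r);n=np.array([r[1],-r[0]]) # towards robot?
if n[0]>0:n=-n
c=D[:,:2].mean(0);print("pockets",c+np.outer(k,r)*82+80*n)
E
```

```text
[[620.3 332.3  44. ]
 [609.4 250.8  44. ]
 [600.2 170.1  44. ]
 [589.   89.4  44. ]]
[[ 507.   -99.2   86. ]
 [ 504.5 -186.8   86. ]
 [ 510.3 -265.3   86. ]
 [ 512.8 -347.5   86. ]]
[[ 503.8  -99.2   86. ]
 [ 504.4 -187.6   86. ]
 [ 516.  -260.3   86. ]
 [ 510.7 -346.3   86. ]]
[539.2 341.1  20. ] [508.7  97.5  20. ]
[-10.3 -80.9] -97.27743265733511
[  2.3 -82.4] -88.3917212736366
pockets [[541.  342.8]
 [530.6 261.4]
 [520.2 180.1]
 [509.8  98.7]]
```

>>> arm_command:
  gripper: [60,60,60,60,60]
  dp:
    - [-0.5,-1,0]
    - [-0.5,-1,0]
    - [-0.5,-1,0]
    - [-0.5,-1,0]
    - [-0.5,-1,0]
  twist: [-1,-1,-1,-1,-0.25]

```text
time: 0.72
tool_pos: [226.8, 354.5, 226.5]
tcp_rot: [-3.141, -0.0, -3.14]
contact_force: [-0.6, 0.5, 0.3]
grip_width: 60.1
finger_force: 0.0
```

>>> arm_command:
  gripper: [60,60,60,60,60]
  dp:
    - [-0.5,-1,0]
    - [-0.5,-1,0]
    - [-0.5,-1,0]
    - [-0.5,-1,0]
    - [-0.5,-1,0]
  twist: [0,0,0,0,0]

```text
time: 1.35
tool_pos: [289.5, 229.7, 226.5]
tcp_rot: [-3.141, -0.0, -3.141]
contact_force: [0.4, 0.1, -1.1]
grip_width: 60.2
finger_force: 0.0
```

>>> arm_command:
  gripper: [60,60,60,60,60]
  dp:
    - [-0.5,-1,0.2]
    - [-0.5,-1,0.2]
    - [-0.5,-1,0.2]
    - [-0.5,-1,0.2]
    - [-0.5,-1,0.2]
  twist: [0,0,0,0,0]

```text
time: 1.98
tool_pos: [352.0, 104.7, 201.4]
tcp_rot: [3.142, -0.0, -3.142]
contact_force: [1.0, 0.0, 0.5]
grip_width: 60.0
finger_force: 0.0
```

>>> arm_command:
  gripper: [60,60,60,60,60]
  dp:
    - [-0.7,-1,0.6]
    - [-0.7,-1,0.6]
    - [-0.7,-1,0.6]
    - [-0.7,-1,0.6]
    - [-0.7,-1,0.6]
  twist: [0,0,0,0,0]

```text
time: 2.6
tool_pos: [439.7, -20.3, 126.0]
tcp_rot: [3.141, -0.0, 3.142]
contact_force: [0.5, 0.0, 0.1]
grip_width: 60.1
finger_force: 0.0
```

>>> arm_command:
  gripper: [60,60,60,60,60]
  dp:
    - [-0.7,-0.8,0]
    - [-0.7,-0.8,0]
    - [-0.7,-0.8,0.2]
    - [-0.54,-0.76,0.4]
    - [0,0,0.2]
  twist: [0,0,0,0,0]

```text
time: 3.22
tool_pos: [505.6, -99.3, 105.8]
tcp_rot: [3.141, -0.001, 3.14]
contact_force: [-0.5, 0.6, 0.9]
grip_width: 60.2
finger_force: 0.0
```

```bash
python3 - <<'E'
from h import *
a=cv2.cvtColor(capture('top'),4)[120:270,290:490];b=cv2.cvtColor(capture('side'),4)[170:360,220:420]
cv2.imwrite("pics/d.png",np.hstack([cv2.resize(a,(400,300),interpolation=3),cv2.resize(b,(316,300),interpolation=3)]))
print(get_obs()['tool_pos'])
E
```

```text
[504.34649143 -97.8209561  105.78753665]
```

View pics/d.png

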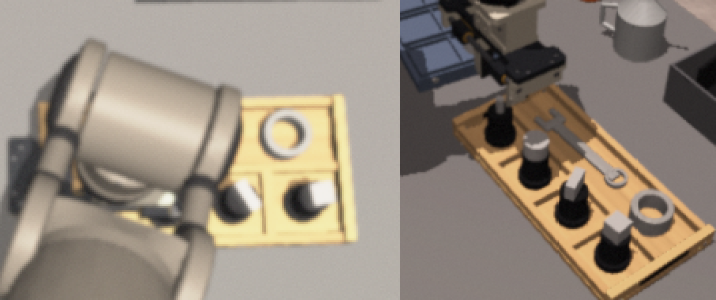

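The side view shows the fingers centred above the small round punch, around d.png (500,110). I'll go down and close.

>>> arm_command:
  gripper: [60,60,60,60,60]
  dp:
    - [0,0,0.8]
    - [0,0,0.8]
    - [0,0,0.8]
    - [0,0,0.48]
    - [0,0,0]
  twist: [0,0,0,0,0]

```text
time: 3.95
tool_pos: [504.8, -97.8, 34.4]
tcp_rot: [3.141, -0.001, -3.141]
contact_force: [-0.4, 0.6, 0.0]
grip_width: 60.1
finger_force: 0.0
```

>>> arm_command:
  gripper: [20,20,20,20,20]
  dp:
    - [0,0,0]
    - [0,0,0]
    - [0,0,0]
    - [0,0,0]
    - [0,0,0]
  twist: [0,0,0,0,0]

```text
time: 4.58
tool_pos: [505.7, -98.1, 35.3]
tcp_rot: [3.141, 0.001, 3.142]
contact_force: [0.2, 3.0, 6.2]
grip_width: 35.6
finger_force: 30.0
```

>>> arm_command:
  gripper: [20,20,20,20,20]
  dp:
    - [0,0,-1]
    - [0,0,-1]
    - [0,0.7,0]
    - [0,1,0]
    - [0,1,0]
  twist: [0,0,0,0,0]

```text
time: 5.2
tool_pos: [504.1, -29.3, 83.2]
tcp_rot: [3.141, -0.003, 3.141]
contact_force: [0.3, -1.0, -4.3]
grip_width: 35.3
finger_force: 30.0
```

>>> arm_command:
  gripper: [20,20,20,20,20]
  dp:
    - [-0.2,1,0]
    - [-0.2,1,0]
    - [-0.2,1,0]
    - [-0.2,1,0]
    - [-0.2,1,0]
  twist: [0,0,0,0,0]

```text
time: 5.82
tool_pos: [529.1, 95.7, 83.0]
tcp_rot: [-3.142, -0.003, -3.141]
contact_force: [-0.2, -0.8, -4.3]
grip_width: 35.1
finger_force: 30.0
```

>>> arm_command:
  gripper: [20,20,20,20,20]
  dp:
    - [0,1,0]
    - [0,1,0]
    - [0,1,0]
    - [0,1,0]
    - [0,1,0]
  twist: [0,0,0,0,0]

```text
time: 6.45
tool_pos: [528.7, 220.4, 82.8]
tcp_rot: [-3.141, -0.003, -3.141]
contact_force: [0.9, -0.6, -3.8]
grip_width: 35.2
finger_force: 30.0
```

>>> arm_command:
  gripper: [20,20,20,20,20]
  dp:
    - [0,1,0]
    - [0,0.7,0]
    - [0,0,0.6]
    - [0,0,0.6]
    - [0,0,0.4]
  twist: [0,0,0,0,0]

```text
time: 7.08
tool_pos: [529.6, 260.5, 42.8]
tcp_rot: [-3.141, -0.003, 3.141]
contact_force: [-0.3, -0.9, -4.3]
grip_width: 35.5
finger_force: 30.0
```

```bash
python3 - <<'E'
from h import *
b=cv2.cvtColor(capture('side'),4)[90:270,170:390]
cv2.imwrite("pics/e.png",cv2.resize(b,None,fx=3,fy=3,interpolation=3))
o=get_obs();print(o['tool_pos'],o['contact_force'])
E
```

```text
[529.20410981 260.36889833  41.88947787] [-0.31395677  0.17933092 -5.8906669 ]
```

View pics/e.png

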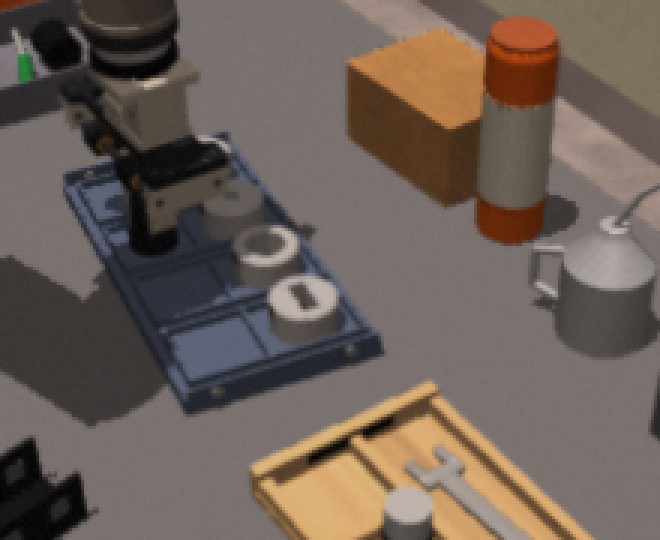

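The punch hangs over the second pocket, around e.png (155,235), beside the small-hole die. I'll lower it gently.

>>> arm_command:
  gripper: [20,20,20,20,20]
  dp:
    - [0,0,0.08]
    - [0,0,0.06]
    - [0,0,0.04]
    - [0,0,0.02]
    - [0,0,0]
  twist: [0,0,0,0,0]

```text
time: 7.75
tool_pos: [530.4, 261.7, 39.9]
tcp_rot: [3.141, 0.0, -3.141]
contact_force: [0.3, -1.1, -4.4]
grip_width: 35.8
finger_force: 30.0
```

>>> arm_command:
  gripper: [20,20,20,20,20]
  dp:
    - [0,0,0.02]
    - [0,0,0.02]
    - [0,0,0.02]
    - [0,0,0]
    - [0,0,0]
  twist: [0,0,0,0,0]

```text
time: 8.38
tool_pos: [530.5, 261.7, 39.3]
tcp_rot: [3.141, 0.001, -3.141]
contact_force: [-3.3, -1.3, 5.9]
grip_width: 35.3
finger_force: 30.0
```

>>> arm_command:
  gripper: [60,60,60,60,60]
  dp:
    - [0,0,0]
    - [0,0,0]
    - [0,0,0]
    - [0,0,-0.2]
    - [0,0,-0.6]
  twist: [0,0,0,0,0]

```text
time: 9.0
tool_pos: [530.0, 261.4, 58.3]
tcp_rot: [-3.141, -0.001, -3.142]
contact_force: [-0.1, -0.0, -0.4]
grip_width: 59.9
finger_force: 0.0
```

>>> arm_command:
  gripper: [60,60,60,60,60]
  dp:
    - [0,0,-1]
    - [0,0,-1]
    - [0,-1,0]
    - [0,-1,0]
    - [0,-1,0]
  twist: [0,0,0,0,0]

```text
time: 9.62
tool_pos: [530.7, 186.0, 109.6]
tcp_rot: [3.141, 0.002, -3.141]
contact_force: [0.3, 0.1, 0.3]
grip_width: 60.1
finger_force: 0.0
```

>>> arm_command:
  gripper: [60,60,60,60,60]
  dp:
    - [0,-1,0]
    - [0,-1,0]
    - [0,-1,0]
    - [0,-1,0]
    - [0,-1,0]
  twist: [0,0,0,0,0]

```text
time: 10.25
tool_pos: [530.8, 60.8, 109.5]
tcp_rot: [3.142, 0.002, -3.141]
contact_force: [0.4, -0.0, 0.2]
grip_width: 60.0
finger_force: 0.0
```

>>> arm_command:
  gripper: [60,60,60,60,60]
  dp:
    - [0.2,-1,0]
    - [0.2,-1,0]
    - [0.2,-1,0]
    - [0.2,-1,0]
    - [0.24,-1,0]
  twist: [0,0,0,0,0]

```text
time: 10.88
tool_pos: [504.7, -64.3, 109.4]
tcp_rot: [-3.141, 0.002, -3.141]
contact_force: [1.1, 0.1, -0.1]
grip_width: 59.7
finger_force: 0.0
```

>>> arm_command:
  gripper: [60,60,60,60,60]
  dp:
    - [0,-1,0]
    - [0,-1,0]
    - [0,-1,0]
    - [0,-1,0]
    - [0,-0.94,0]
  twist: [0,0,0,0,0]

```text
time: 11.5
tool_pos: [504.7, -188.0, 109.4]
tcp_rot: [-3.141, 0.001, 3.141]
contact_force: [0.0, 0.3, -0.5]
grip_width: 60.3
finger_force: 0.0
```

```bash
python3 - <<'E'
from h import *
b=cv2.cvtColor(capture('side'),4)[110:360,170:430]
cv2.imwrite("pics/f.png",cv2.resize(b,None,fx=2.4,fy=2.4,interpolation=3))
E
```

```text
(no output)
```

View pics/f.png

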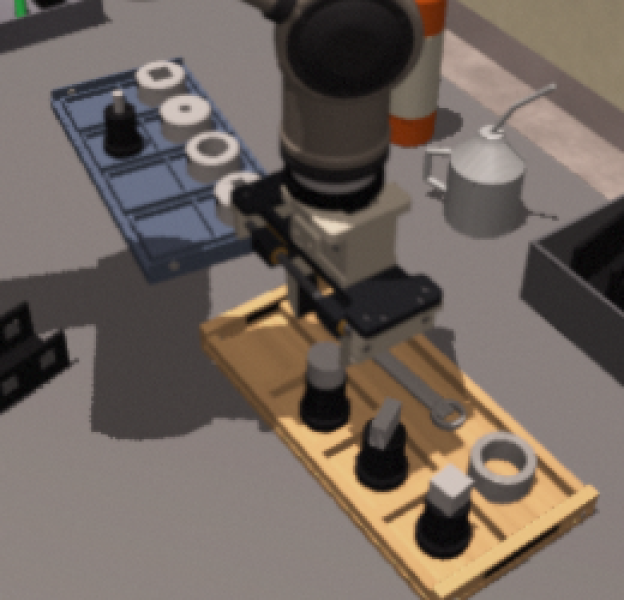

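The small round punch stands at about (122,125) in tray 2, and the gripper is over the large round one at about (325,385). I'll grasp it.

>>> arm_command:
  gripper: [60,60,60,60,60]
  dp:
    - [0,0,0.8]
    - [0,0,0.8]
    - [0,0,0.8]
    - [0,0,0.6]
    - [0,0,0]
  twist: [0,0,0,0,0]

```text
time: 12.18
tool_pos: [504.0, -186.5, 32.7]
tcp_rot: [3.141, -0.001, -3.141]
contact_force: [0.2, 0.6, 1.0]
grip_width: 60.1
finger_force: 0.0
```

>>> arm_command:
  gripper: [20,20,20,20,20]
  dp:
    - [0,0,0]
    - [0,0,0]
    - [0,0,0]
    - [0,0,0]
    - [0,0,0]
  twist: [0,0,0,0,0]

```text
time: 12.8
tool_pos: [504.7, -186.5, 33.8]
tcp_rot: [3.141, 0.001, -3.142]
contact_force: [-1.2, 3.2, 5.9]
grip_width: 35.5
finger_force: 30.0
```

>>> arm_command:
  gripper: [20,20,20,20,20]
  dp:
    - [0,0,-1]
    - [0,0,-1]
    - [0,1,0]
    - [0,1,0]
    - [0,1,0]
  twist: [0,0,0,0,0]

```text
time: 13.42
tool_pos: [503.4, -111.1, 82.2]
tcp_rot: [3.141, -0.002, 3.141]
contact_force: [0.7, 0.7, -7.5]
grip_width: 35.7
finger_force: 30.0
```

>>> arm_command:
  gripper: [20,20,20,20,20]
  dp:
    - [-0.12,1,0]
    - [-0.12,1,0]
    - [-0.12,1,0]
    - [-0.12,1,0]
    - [-0.16,1,0]
  twist: [0,0,0,0,0]

```text
time: 14.05
tool_pos: [519.5, 13.8, 82.1]
tcp_rot: [-3.142, -0.003, -3.141]
contact_force: [0.7, 0.7, -7.2]
grip_width: 35.1
finger_force: 30.0
```

>>> arm_command:
  gripper: [20,20,20,20,20]
  dp:
    - [0,1,0]
    - [0,1,0]
    - [0,1,0]
    - [0,1,0]
    - [0,1,0]
  twist: [0,0,0,0,0]

```text
time: 14.68
tool_pos: [519.4, 138.6, 82.0]
tcp_rot: [-3.141, -0.003, -3.141]
contact_force: [-0.1, -0.2, -6.6]
grip_width: 35.7
finger_force: 30.0
```

>>> arm_command:
  gripper: [20,20,20,20,20]
  dp:
    - [0,1,0]
    - [0,0.68,0]
    - [0,0,0.6]
    - [0,0,0.6]
    - [0,0,0.4]
  twist: [0,0,0,0,0]

```text
time: 15.3
tool_pos: [519.6, 179.1, 41.4]
tcp_rot: [-3.141, -0.003, 3.141]
contact_force: [-0.4, -0.4, -6.4]
grip_width: 35.1
finger_force: 30.0
```

>>> arm_command:
  gripper: [20,20,20,20,20]
  dp:
    - [0,0,0.08]
    - [0,0,0.06]
    - [0,0,0.04]
    - [0,0,0.04]
    - [0,0,0]
  twist: [0,0,0,0,0]

```text
time: 15.92
tool_pos: [520.5, 180.2, 37.9]
tcp_rot: [3.141, 0.0, -3.141]
contact_force: [-0.0, -0.1, -7.3]
grip_width: 35.3
finger_force: 30.0
```

>>> arm_command:
  gripper: [20,20,20,20,20]
  dp:
    - [0,0,0.02]
    - [0,0,0.02]
    - [0,0,0]
    - [0,0,0]
    - [0,0,0]
  twist: [0,0,0,0,0]

```text
time: 16.55
tool_pos: [520.5, 180.2, 37.8]
tcp_rot: [3.141, 0.001, -3.141]
contact_force: [-4.1, -1.1, 5.6]
grip_width: 35.5
finger_force: 30.0
```

>>> arm_command:
  gripper: [60,60,60,60,60]
  dp:
    - [0,0,0]
    - [0,0,0]
    - [0,0,0]
    - [0,0,-0.2]
    - [0,0,-0.6]
  twist: [0,0,0,0,0]

```text
time: 17.18
tool_pos: [520.0, 180.0, 56.9]
tcp_rot: [-3.141, -0.001, -3.141]
contact_force: [0.0, 0.8, 0.1]
grip_width: 59.8
finger_force: 0.0
```

>>> arm_command:
  gripper: [60,60,60,60,60]
  dp:
    - [0,0,-1]
    - [0,0,-1]
    - [0,-1,0]
    - [0,-1,0]
    - [0,-1,0]
  twist: [0,0,0,0,0]

```text
time: 17.8
tool_pos: [520.7, 104.5, 108.0]
tcp_rot: [3.141, 0.002, -3.141]
contact_force: [0.3, 0.4, -0.3]
grip_width: 59.8
finger_force: 0.0
```

>>> arm_command:
  gripper: [60,60,60,60,60]
  dp:
    - [0,-1,0]
    - [0,-1,0]
    - [0,-1,0]
    - [0,-1,0]
    - [0,-1,0]
  twist: [0,0,0,0,0]

```text
time: 18.42
tool_pos: [520.7, -20.8, 107.9]
tcp_rot: [-3.141, 0.001, -3.142]
contact_force: [0.2, -0.4, -0.3]
grip_width: 60.1
finger_force: 0.0
```

>>> arm_command:
  gripper: [60,60,60,60,60]
  dp:
    - [0.1,-1,0]
    - [0.1,-1,0]
    - [0.1,-1,0]
    - [0.1,-1,0]
    - [0,-1,0]
  twist: [0,0,0,0,0]

```text
time: 19.05
tool_pos: [510.6, -145.8, 107.9]
tcp_rot: [-3.141, 0.001, -3.142]
contact_force: [-0.1, -0.1, 0.1]
grip_width: 60.0
finger_force: 0.0
```

>>> arm_command:
  gripper: [60,60,60,60,60]
  dp:
    - [0,-1,0]
    - [0,-1,0]
    - [0,-1,0]
    - [0,-1,0]
    - [0,-0.8,0]
  twist: [0,0,0,0,0]

```text
time: 19.68
tool_pos: [510.6, -266.1, 107.7]
tcp_rot: [-3.141, 0.001, 3.141]
contact_force: [0.2, -0.1, 0.3]
grip_width: 59.8
finger_force: 0.0
```

```bash
python3 - <<'E'
from h import *
b=cv2.cvtColor(capture('side'),4)[110:360,170:430]
cv2.imwrite("pics/g.png",cv2.resize(b,None,fx=2.4,fy=2.4,interpolation=3))
E
```

```text
(no output)
```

View pics/g.png

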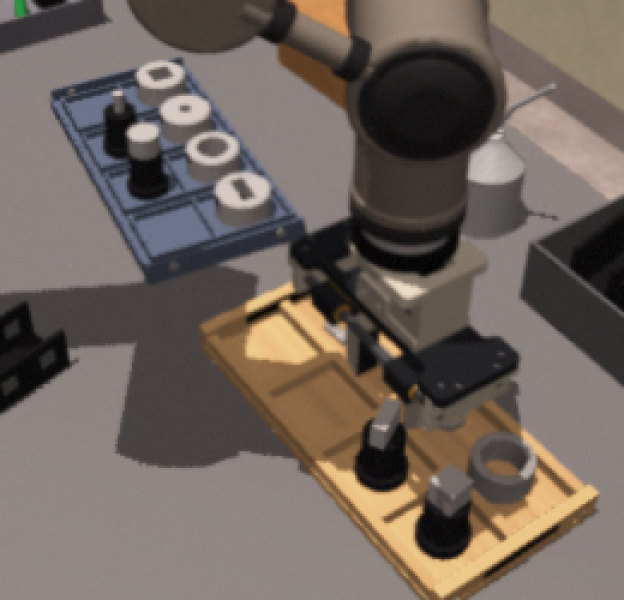

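The large round punch stands at about (147,160) in tray 3. The gripper is over the slot punch at about (382,440), so I'll go down and grasp it.

>>> arm_command:
  gripper: [60,60,60,60,60]
  dp:
    - [0,0,0.8]
    - [0,0,0.8]
    - [0,0,0.8]
    - [0,0,0.56]
    - [0,0,0]
  twist: [0,0,0,0,0]

```text
time: 20.35
tool_pos: [510.0, -264.3, 32.0]
tcp_rot: [3.14, -0.002, -3.141]
contact_force: [1.0, 0.0, -0.5]
grip_width: 59.9
finger_force: 0.0
```

>>> arm_command:
  gripper: [20,20,20,20,20]
  dp:
    - [0,0,0]
    - [0,0,0]
    - [0,0,0]
    - [0,0,0]
    - [0,0,0]
  twist: [0,0,0,0,0]

```text
time: 20.98
tool_pos: [510.7, -264.9, 33.3]
tcp_rot: [-3.141, 0.001, -3.141]
contact_force: [-0.2, 2.0, 5.0]
grip_width: 35.2
finger_force: 30.0
```

>>> arm_command:
  gripper: [20,20,20,20,20]
  dp:
    - [0,0,-1]
    - [0,0,-1]
    - [0,1,0]
    - [0,1,0]
    - [0,1,0]
  twist: [0,0,0,0,0]

```text
time: 21.6
tool_pos: [509.1, -187.8, 81.1]
tcp_rot: [3.14, -0.003, -3.141]
contact_force: [0.1, -0.0, -6.1]
grip_width: 35.2
finger_force: 30.0
```

>>> arm_command:
  gripper: [20,20,20,20,20]
  dp:
    - [0,1,0]
    - [0,1,0]
    - [0,1,0]
    - [0,1,0]
    - [0,1,0]
  twist: [0,0,0,0,0]

```text
time: 22.22
tool_pos: [508.8, -63.0, 81.2]
tcp_rot: [3.141, -0.003, -3.141]
contact_force: [-0.4, -0.8, -5.6]
grip_width: 35.6
finger_force: 30.0
```

>>> arm_command:
  gripper: [20,20,20,20,20]
  dp:
    - [0,1,0]
    - [0,1,0]
    - [0,1,0]
    - [0,1,0]
    - [0,1,0]
  twist: [0,0,0,0,0]

```text
time: 22.85
tool_pos: [508.7, 61.6, 81.3]
tcp_rot: [3.141, -0.003, -3.141]
contact_force: [-0.2, -0.3, -5.7]
grip_width: 35.2
finger_force: 30.0
```

>>> arm_command:
  gripper: [20,20,20,20,20]
  dp:
    - [0,1,0]
    - [0,0.54,0]
    - [0,0,0.6]
    - [0,0,0.6]
    - [0,0,0.4]
  twist: [0,0,0,0,0]

```text
time: 23.48
tool_pos: [509.6, 97.8, 40.9]
tcp_rot: [-3.141, -0.002, 3.141]
contact_force: [-0.8, 0.7, -5.6]
grip_width: 35.6
finger_force: 30.0
```

>>> arm_command:
  gripper: [20,20,20,20,20]
  dp:
    - [0,0,0.08]
    - [0,0,0.06]
    - [0,0,0.04]
    - [0,0,0.04]
    - [0,0,0]
  twist: [0,0,0,0,0]

```text
time: 24.1
tool_pos: [510.5, 98.6, 37.4]
tcp_rot: [3.141, 0.0, -3.141]
contact_force: [0.1, 0.2, -6.2]
grip_width: 35.5
finger_force: 30.0
```

>>> arm_command:
  gripper: [20,20,20,20,20]
  dp:
    - [0,0,0.02]
    - [0,0,0.02]
    - [0,0,0]
    - [0,0,0]
    - [0,0,0]
  twist: [0,0,0,0,0]

```text
time: 24.72
tool_pos: [510.5, 98.6, 37.3]
tcp_rot: [3.142, 0.001, -3.141]
contact_force: [-3.9, -0.4, 6.4]
grip_width: 35.4
finger_force: 30.0
```

>>> arm_command:
  gripper: [60,60,60,60,60]
  dp:
    - [0,0,0]
    - [0,0,0]
    - [0,0,0]
    - [0,0,-0.2]
    - [0,0,-0.6]
  twist: [0,0,0,0,0]

```text
time: 25.35
tool_pos: [509.9, 98.6, 56.4]
tcp_rot: [3.142, -0.002, -3.142]
contact_force: [0.3, -0.4, -0.5]
grip_width: 59.9
finger_force: 0.0
```

>>> arm_command:
  gripper: [60,60,60,60,60]
  dp:
    - [0,0,-1]
    - [0,0,-1]
    - [0,-1,0]
    - [0,-1,0]
    - [0,-1,0]
  twist: [0,0,0,0,0]

```text
time: 25.98
tool_pos: [510.7, 22.9, 107.5]
tcp_rot: [-3.141, 0.002, -3.141]
contact_force: [-0.6, -0.4, 0.9]
grip_width: 60.2
finger_force: 0.0
```

>>> arm_command:
  gripper: [60,60,60,60,60]
  dp:
    - [0,-1,0]
    - [0,-1,0]
    - [0,-1,0]
    - [0,-1,0]
    - [0,-1,0]
  twist: [0,0,0,0,0]

```text
time: 26.6
tool_pos: [510.6, -102.3, 107.4]
tcp_rot: [-3.141, 0.001, -3.141]
contact_force: [0.1, 0.2, 1.0]
grip_width: 59.9
finger_force: 0.0
```

>>> arm_command:
  gripper: [60,60,60,60,60]
  dp:
    - [-0.08,-1,0]
    - [0,-1,0]
    - [0,-1,0]
    - [0,-1,0]
    - [0,-1,0]
  twist: [0,0,0,0,0]

```text
time: 27.22
tool_pos: [512.6, -227.3, 107.4]
tcp_rot: [-3.141, 0.001, -3.142]
contact_force: [0.5, -0.1, -0.2]
grip_width: 60.0
finger_force: 0.0
```

>>> arm_command:
  gripper: [60,60,60,60,60]
  dp:
    - [0,-1,0]
    - [0,-1,0]
    - [0,-1,0]
    - [0,-1,0]
    - [0,-0.82,0]
  twist: [0,0,0,0,0]

```text
time: 27.85
tool_pos: [512.4, -348.5, 106.3]
tcp_rot: [-3.142, 0.0, 3.141]
contact_force: [-0.2, -0.8, -0.2]
grip_width: 60.2
finger_force: 0.0
```

```bash
python3 - <<'E'
from h import *
b=cv2.cvtColor(capture('side'),4)[110:360,170:430]
cv2.imwrite("pics/i.png",cv2.resize(b,None,fx=2.4,fy=2.4,interpolation=3))
E
```

```text
(no output)
```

View pics/i.png

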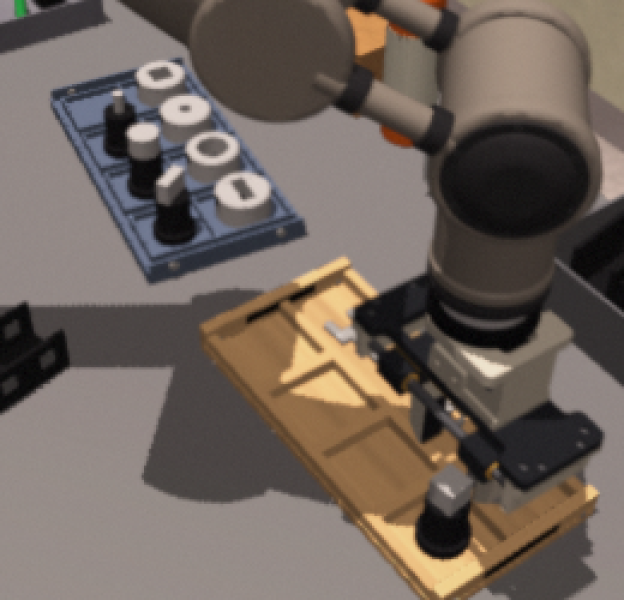

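The slot punch stands at about (175,210) in tray 4. The gripper is over the square punch at about (445,515). I'll grasp slightly higher so the fingers clear the end board.

>>> arm_command:
  gripper: [56,56,56,56,56]
  dp:
    - [0,0,0.8]
    - [0,0,0.8]
    - [0,0,0.8]
    - [0,0,0.4]
    - [0,0,0]
  twist: [0,0,0,0,0]

```text
time: 28.52
tool_pos: [512.2, -346.5, 35.7]
tcp_rot: [3.141, -0.001, -3.141]
contact_force: [-0.3, -0.2, 0.5]
grip_width: 56.1
finger_force: 0.0
```

>>> arm_command:
  gripper: [20,20,20,20,20]
  dp:
    - [0,0,0]
    - [0,0,0]
    - [0,0,0]
    - [0,0,0]
    - [0,0,0]
  twist: [0,0,0,0,0]

```text
time: 29.15
tool_pos: [512.8, -346.3, 37.0]
tcp_rot: [3.141, 0.001, -3.141]
contact_force: [-0.8, 5.1, 6.4]
grip_width: 35.4
finger_force: 30.0
```

>>> arm_command:
  gripper: [20,20,20,20,20]
  dp:
    - [0,0,-1]
    - [0,0,-1]
    - [0,1,-1]
    - [0,1,-1]
    - [0,1,-1]
  twist: [0,0,0,0,0]

```text
time: 29.78
tool_pos: [511.6, -271.0, 160.7]
tcp_rot: [3.14, -0.002, 3.141]
contact_force: [0.7, 0.0, -6.7]
grip_width: 35.6
finger_force: 30.0
```

>>> arm_command:
  gripper: [20,20,20,20,20]
  dp:
    - [0,1,0]
    - [0,1,0]
    - [0,1,0]
    - [0,1,0]
    - [0,1,0]
  twist: [0,0,0,0,0]

```text
time: 30.4
tool_pos: [511.3, -145.4, 159.1]
tcp_rot: [3.14, -0.003, -3.141]
contact_force: [0.0, -0.7, -6.0]
grip_width: 35.5
finger_force: 30.0
```

>>> arm_command:
  gripper: [20,20,20,20,20]
  dp:
    - [0,1,0]
    - [0,1,0]
    - [0,1,0]
    - [0,1,0]
    - [0,1,0]
  twist: [0,0,0,0,0]

```text
time: 31.02
tool_pos: [511.2, -20.7, 159.3]
tcp_rot: [3.141, -0.003, -3.141]
contact_force: [0.9, -0.0, -6.1]
grip_width: 35.4
finger_force: 30.0
```

>>> arm_command:
  gripper: [20,20,20,20,20]
  dp:
    - [0,1,0]
    - [0,1,0]
    - [0,1,0]
    - [0,1,0]
    - [0,1,0]
  twist: [0,0,0,0,0]

```text
time: 31.65
tool_pos: [511.1, 104.1, 159.2]
tcp_rot: [-3.141, -0.003, -3.141]
contact_force: [0.1, 0.2, -6.5]
grip_width: 35.3
finger_force: 30.0
```

>>> arm_command:
  gripper: [20,20,20,20,20]
  dp:
    - [-0.2,1,0]
    - [-0.2,1,0]
    - [-0.2,1,0]
    - [-0.2,1,0]
    - [-0.2,1,0]
  twist: [0,0,0,0,0]

```text
time: 32.28
tool_pos: [536.2, 228.8, 158.9]
tcp_rot: [-3.14, -0.003, -3.141]
contact_force: [0.3, -0.6, -5.9]
grip_width: 35.5
finger_force: 30.0
```

>>> arm_command:
  gripper: [20,20,20,20,20]
  dp:
    - [-0.14,1,0]
    - [0,1,0]
    - [0,1,0]
    - [0,1,0]
    - [0,0.58,0]
  twist: [0,0,0,0,0]

```text
time: 32.9
tool_pos: [539.6, 343.5, 158.9]
tcp_rot: [-3.14, -0.003, -3.14]
contact_force: [0.5, -0.3, -6.0]
grip_width: 35.6
finger_force: 30.0
```

>>> arm_command:
  gripper: [20,20,20,20,20]
  dp:
    - [0,0,1]
    - [0,0,1]
    - [0,0,1]
    - [0,0,1]
    - [0,0,0.6]
  twist: [0,0,0,0,0]

```text
time: 33.52
tool_pos: [539.7, 341.8, 43.8]
tcp_rot: [-3.14, -0.003, 3.141]
contact_force: [0.2, 0.2, -6.2]
grip_width: 35.2
finger_force: 30.0
```

>>> arm_command:
  gripper: [20,20,20,20,20]
  dp:
    - [0,0,0.08]
    - [0,0,0.06]
    - [0,0,0.04]
    - [0,0,0.04]
    - [0,0,0]
  twist: [0,0,0,0,0]

```text
time: 34.15
tool_pos: [541.0, 342.7, 41.1]
tcp_rot: [3.141, 0.0, -3.141]
contact_force: [-0.0, -0.2, -5.5]
grip_width: 35.3
finger_force: 30.0
```

>>> arm_command:
  gripper: [20,20,20,20,20]
  dp:
    - [0,0,0.02]
    - [0,0,0.02]
    - [0,0,0]
    - [0,0,0]
    - [0,0,0]
  twist: [0,0,0,0,0]

```text
time: 34.78
tool_pos: [541.0, 342.7, 41.0]
tcp_rot: [3.141, 0.001, -3.141]
contact_force: [-4.2, -1.8, 5.5]
grip_width: 35.2
finger_force: 30.0
```

Contact. I'll release, rise, and back off toward the robot to clear the view.

>>> arm_command:
  gripper: [60,60,60,60,60]
  dp:
    - [0,0,0]
    - [0,0,0]
    - [0,0,0]
    - [0,0,-0.2]
    - [0,0,-0.6]
  twist: [0,0,0,0,0]

```text
time: 35.4
tool_pos: [540.5, 342.4, 59.7]
tcp_rot: [-3.141, -0.001, -3.142]
contact_force: [-0.3, 0.3, 0.6]
grip_width: 60.0
finger_force: 0.0
```

>>> arm_command:
  gripper: [60,60,60,60,60]
  dp:
    - [0,0,-1]
    - [0,0,-1]
    - [0,0,-1]
    - [0,0,-1]
    - [0,0,-1]
  twist: [0,0,0,0,0]

```text
time: 36.02
tool_pos: [541.0, 342.7, 187.0]
tcp_rot: [3.141, 0.001, -3.141]
contact_force: [0.0, 0.0, -0.6]
grip_width: 59.9
finger_force: 0.0
```

>>> arm_command:
  gripper: [60,60,60,60,60]
  dp:
    - [1,0.5,0]
    - [1,0.5,0]
    - [1,0.5,0]
    - [1,0.5,0]
    - [1,0.5,0]
  twist: [0,0,0,0,0]

```text
time: 36.65
tool_pos: [415.2, 405.6, 186.1]
tcp_rot: [3.14, 0.001, -3.142]
contact_force: [0.3, -0.3, -0.8]
grip_width: 60.1
finger_force: 0.0
```

>>> arm_command:
  gripper: [60,60,60,60,60]
  dp:
    - [1,0.5,0]
    - [1,0.5,0]
    - [1,0.5,0]
    - [0,0,0]
    - [0,0,0]
  twist: [0,0,0,0,0]

```text
time: 37.28
tool_pos: [341.5, 442.6, 185.6]
tcp_rot: [3.141, 0.001, -3.141]
contact_force: [0.0, 0.6, 0.5]
grip_width: 59.8
finger_force: 0.0
```

```bash
python3 - <<'E'
from h import *
a=cv2.cvtColor(capture('top'),4)[130:260,110:480];b=cv2.cvtColor(capture('side'),4)[120:360,180:430]
a=cv2.resize(a,(780,274),interpolation=3);b=cv2.resize(b,(333,320),interpolation=3)
c=np.zeros((594,780,3),np.uint8);c[:274]=a;c[274:,:333]=b
cv2.imwrite("pics/k.png",c)
E
```

```text
(no output)
```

View pics/k.png

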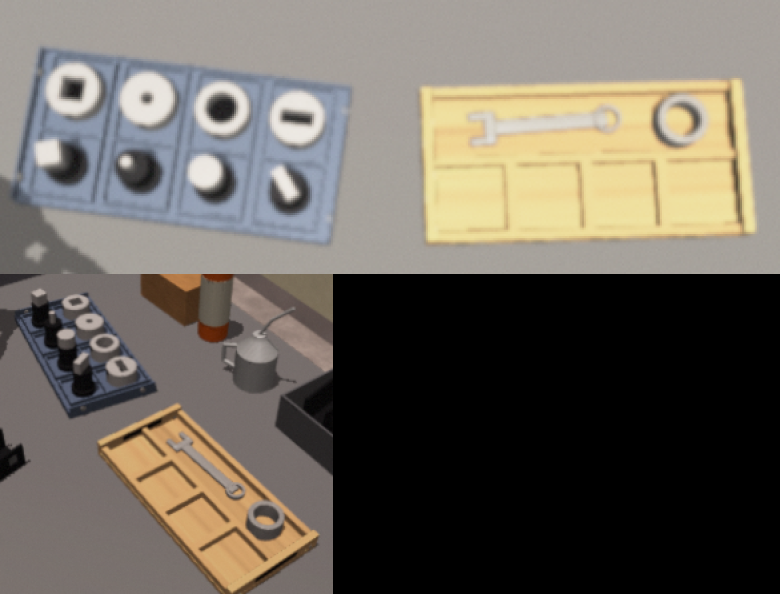

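All four punches stand upright in the pockets of their matching dies: square (60,160), small round (138,168), large round (211,178) and slot (289,188). The spanner and nut haven't moved.

```bash
python3 -c "
from plant import *
print(close_job())"
```

```text
the job is handed in; nothing more can be done
None
```

The job is handed in: all four punches stand nose up in the pockets of their matching dies, the spanner and nut were left where they lay, and it took about 37 s of the 112 s allowed.

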